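# Find the plate clamp that still grips, by feel

### The arm

A 7-joint arm with a two-finger parallel gripper is mounted at the origin on the work surface. World frame = base frame: x ahead of the robot, y to its left, z up, the work surface at z = 0. Lengths are in m, angles in rad, forces in N, time in s.
With the tool pointing down it reaches from about 0.35 to 0.9 m from the base axis. Payload 8.1 kg.
Tool frame: the origin (TCP) lies midway between the tips of the shut fingers; the grasp point (between the pads) lies 19 mm behind it; z points along the fingers, y is the line along which they close (so a half turn about z gives the same grasp; the last joint's range is limited). The gripper opens to 92 mm and grips with 3 to 60 N. Pads are 19 mm wide; open, the fingers measure 130 mm over their backs; the gripper's body (75 mm by 190 mm) begins 47 mm behind the grasp point.
Start: joints at [-1.263, 0.434, 0.025, 1.573, -0.012, 1.134, -0.075], TCP at [0.25, 0.573, 0.227] pointing down, gripper open.
Joint ranges: [-2.62, 2.62], [-0.44, 2.09], [-1.27, 1.32], [0.08, 2.57], [-1.32, 4.46], [0.12, 2], [-2.74, 2.74]. Speed limits (rad/s): [2.22, 2.22, 3.01, 3.01, 3.14, 3.14, 3.14].

### API

Orientations are given as a rotation vector (axis times angle).
In Python, from cell import arm gives the robot as it stands.
- The arm moves only by the tool arm_command, never from a script. Its arguments are lists of equal length, an entry for each row: "dp": the shift along the tool's x, y, z in units of 25 mm (1.0 is 25 mm), a list of three; "angular": the turn, a rotation vector about the tool's x, y, z in units of 0.15 rad (1.0 is 0.15 rad), a list of three; "claw": the opening, from 0 (shut) to 1 (fully open). In form: {"dp": [[x, y, z], ...], "angular": [[rx, ry, rz], ...], "claw": [claw, ...]}. A call has 1 to 10 rows; each row shifts and turns the commanded pose from where the row before left it, along the tool's axes as they then stand; what a row does not reach is not made up. A row lasts 1/10 s, in which the tool goes at most 50 mm and 8.59 degrees, less where a joint would pass 70% of its speed; a pose out of reach is approached as far as the arm can. A call with a number of a shift or a turn outside -1 to 1 is refused whole. A call with a gripper value outside its range is refused whole. The fingers move at their own pace and stop on an object; "force" is the grip in N (left out, the last holds). Time passes only in rows, so rows that do not move let the fingers close. It gives the time, the measured TCP pose, the force, the opening and the grip force at its end, in the units of the state.
- arm.observe(): the state, without advancing time (a new reading comes with each control period).
- arm.get_image(name): name is "scene" or "top" or "wrist"; returns a dict with "frame" (384x512x3 uint8, red, green, blue), "z_map" (384x512 float32, m along the optical axis (not along the pixel's ray), 0 where there is no reading), "K" (3x3 intrinsics, pixels), "R" (3x3) and "t" (3): a world point X has camera coordinates R X + t. Camera axes: x right, y down, z forward; pixel columns grow to the right and rows downward; lengths in m; the calibration is good to about 2 mm. A picture is of the moment at which its call begins.
- arm.sign_off(): hands the job in; it is judged then, once.
The state is a dict: "clock": time; "joints": joint angles; "dq": joint speeds; "joint_efforts": joint torques, N m; "position": TCP position; "ee_rot": TCP orientation; "force": force on the tool from outside, world axes, zero at the start; "ft_torque": the same for the moment, N m; "width": opening from 0.0 (shut) to 1.0 (fully open); "gripper_force": force on a finger pad.
Only numpy, scipy, OpenCV 4.12 (cv2) and the standard library are available. Lean on these libraries where they do the work, as an engineer would, in place of code of your own. Each camera call takes 0.05 s, during which the arm holds its last target. There are 200 camera calls.

### The job

The plate stand has three look-alike spring clamps: one grips properly, one is worn out and hardly grips, one is seized and will not open. Take the gauge blade from its holder, feel which clamp grips by sliding the blade down into the gaps, and leave it standing in the good clamp, pushed fully down and let go. Do not tip over any of the loose glassware and bottles.

Things in the scene. Friction and masses are not known exactly. Their poses are not given: they have to be found in the camera images.
- gauge_grip (a point): Centre of the gauge's black grip (on top of the blade), 34 (own x) x 16 (own y) x 42 mm high; grasp it across the 16 mm, fingers closing along own y. z up. 0.12 kg. Below it a flat steel blade 34 mm wide (x), 6 mm thick (y), 74 mm long; its lower end is 95 mm below this point.
- gauge_tip (a point): Middle of the square lower end of the gauge's blade; same axes as gauge_grip.
- gauge: The gauge as a whole; origin and axes as gauge_tip.
- holder: Fixed black block, 62 (x) x 40 (y) x 42 mm high on a foot 80 x 56 mm, in which the gauge stands upright at the start in a slot with its floor 8 mm above the bench; lift the gauge 40 mm to clear it. Origin under its centre.
- stand: Fixed plate stand: aluminium base 90 (x) x 224 (y) x 12 mm with three look-alike clamps in a row along y, 66 mm apart; nothing on it is higher than 82 mm. Origin under its centre. Each clamp is a pair of upright steel leaves, 36 mm wide (x), 2 mm apart, flared on top to a mouth 15 mm wide (y). Which clamp is which differs from run to run.
- clamp_left (a point): Middle of the mouth of the clamp at the stand's +y end, 80 mm above the bench; axes as the stand. The blade goes straight down, its x along the clamp's x (either way round), to the stand's floor 68 mm below the mouth. The blade's end meets the flared leaves about 18 to 20 mm below the mouth; their straight part starts 26 mm below it.
- clamp_mid (a point): As clamp_left, for the middle clamp. What the sliding blade feels (fading when it stands still): good clamp, 6 to 13 N as the leaves open, 18 to 30 mm below the mouth, then a drag of about 4 N; worn clamp, less than 2 N down to the stand's floor; seized clamp, the leaves do not move and the blade stops hard (over 25 N) about 20 mm below the mouth.
- clamp_right (a point): As clamp_left, for the clamp at the stand's -y end.
- amber_bottle: Loose amber glass bottle, 60 mm across, 115 mm high; origin under its centre. Keep upright.
- beaker: Loose glass beaker, 70 mm across, 85 mm high; origin under its centre. Keep upright.
- sample_jar: Loose white sample jar, 44 mm across, 60 mm high; origin under its centre. Keep upright.
- flask: Loose glass flask with a narrow neck, 62 mm across, 124 mm high; origin under its centre. Keep upright.

How it is judged:
By the outcome, as a careful person would: the job done as asked, in the order asked, and still so for the second after the job is handed in, with the robot touching nothing.
It also fails if it takes over 48 s, if anything falls off the work surface, if the arm or the gripper's body presses on something with over 40 N, if the wrist force passes 120 N, or if a joint passes its speed limit or range.

## Working session

There is one attempt and no reset: what is moved stays moved. The work goes in short steps, Python scripts to look and compute and a tool call to move; the robot and the scene stay as the last step left them, time stands still between calls to the robot, and variables do not carry over. Pictures are saved under pics/ and viewed, at most 10 in all, crops included, and the job is handed in when it is done.

Besides the shell and the picture viewer there is one more tool, called after "Call:" as name(argument=value, ...) on one line, values as JSON. arm_command: Moves the arm, as the interface text tells. Its arguments: {"type":"object","properties":{"dp":{"type":"array","items":{"type":"array","items":{"type":"number"}}},"angular":{"type":"array","items":{"type":"array","items":{"type":"number"}}},"claw":{"type":"array","items":{"type":"number"}},"force":{"type":"number"}},"required":["dp","angular","claw"]}

```bash
mkdir -p pics; ls; cat > h.py <<'E'
import numpy as np, cv2
from cell import arm
def cloud(im):
    z=im["z_map"]; K=im["K"]; v,u=np.mgrid[:z.shape[0],:z.shape[1]]
    c=np.stack([(u-K[0,2])/K[0,0]*z,(v-K[1,2])/K[1,1]*z,z],-1)
    return (c-im["t"])@im["R"]
def save(im,n): cv2.imwrite(f"pics/{n}.png",im["frame"][:,:,::-1])
E
python3 - <<'E'
from h import *
s=arm.observe(); print(s)
a=[]
for n in("scene","top"):
    im=arm.get_image(n); a.append(im["frame"]); np.savez(f"{n}.npz",**im)
    print(n,im["K"].tolist(),(-im["R"].T@im["t"]).round(3),im["R"].round(3).tolist(),(im["z_map"]>0).mean())
    save(im,n)
E
```

```text
pics
{'clock': 0.0, 'joints': array([-1.26264748,  0.43519734,  0.02499153,  1.57413618, -0.01160159,
        1.13399465, -0.07510442]), 'dq': array([ 1.50362202e-03, -5.86557301e-05, -1.89807120e-03, -1.44346684e-03,
       -3.47589155e-04,  5.19701114e-04,  1.88946069e-04]), 'joint_efforts': array([-1.18274831e-03, -6.67861462e+01,  9.84715484e-01, -3.14450634e+01,
       -6.04493846e-02,  4.35362372e-02,  1.25477800e-04]), 'position': array([0.24941152, 0.57249893, 0.22594601]), 'ee_rot': array([-6.40782284e-01, -3.07536827e+00,  2.48271143e-03]), 'force': array([-0.0941092 ,  0.10563719, -0.09290879]), 'ft_torque': array([ 0.00576412, -0.00031236,  0.02581319]), 'gripper_force': 0.0, 'width': 1.00046040409086}
scene [[489.81701310458095, 0.0, 255.2875848608011], [0.0, 489.81701310458095, 191.86050887877028], [0.0, 0.0, 1.0]] [ 1.273 -0.63   0.887] [[0.69, 0.724, -0.021], [0.439, -0.442, -0.782], [-0.576, 0.531, -0.622]] 0.9962005615234375
top [[357.04673212544685, 0.0, 252.20741823259652], [0.0, 357.04673212544685, 195.62877933093324], [0.0, 0.0, 1.0]] [0.432 0.029 0.923] [[0.006, -1.0, 0.002], [-0.993, -0.006, -0.117], [0.117, -0.001, -0.993]] 0.9960174560546875
```

View pics/top.png

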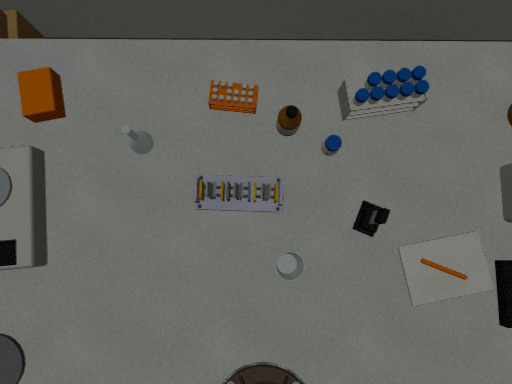

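View pics/scene.png

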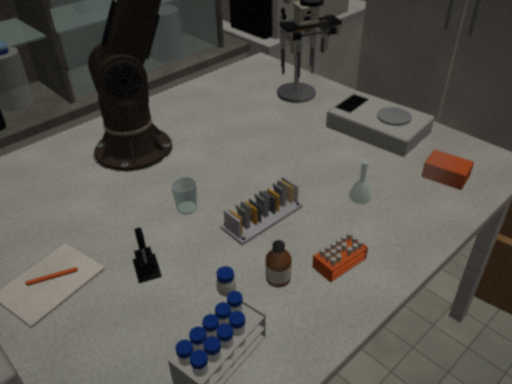

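The top view shows the stand near pixel (240,194), the holder with gauge at (370,218), the beaker at (290,265), the bottle at (290,120), the jar at (333,145) and the flask at (140,140). I'll measure the stand and gauge from depth.

```bash
python3 - <<'E'
from h import *
for n,st,ho in(("top",(185,165,300,220),(345,190,400,245)),("scene",(215,170,310,245),(125,220,168,290))):
    im=dict(np.load(n+".npz")); P=cloud(im); f=im["frame"].astype(int)
    print(n,"table z",np.median(P[250:300,200:260,2]) if n=="top" else '')
    def box(r,lo,hi,extra=None):
        m=np.zeros(P.shape[:2],bool); m[r[1]:r[3],r[0]:r[2]]=1
        m&=(P[...,2]>lo)&(P[...,2]<hi)
        if extra is not None:m&=extra
        return P[m]
    def rect(nm,p):
        if len(p)<5: print(nm,len(p));return
        (c,s,a)=cv2.minAreaRect((p[:,:2]*1000).astype(np.float32)); print(nm,len(p),np.round(c,1),np.round(s,1),round(a,1),"zmax",p[:,2].max().round(4))
    rect("stand base",box(st,.006,.02)); rect("stand all",box(st,.006,.1)); rect("stand top",box(st,.06,.1))
    dark=f.sum(-1)<150
    rect("holder foot+",box(ho,.004,.2)); rect("holder top",box(ho,.032,.05)); 
    for lo in(.06,.085,.095,.11,.135): rect(f"grip>{lo}",box(ho,lo,.2))
    for nm,uv in (dict(beaker=(290,265),bottle=(290,118),jar=(333,145),flask=(140,140)) if n=="top" else {}).items():
        u,v=uv; rect(nm,box((u-25,v-25,u+25,v+25),.01,.2))
a=cv2.imread("pics/top.png"); b=cv2.imread("pics/scene.png")
A=cv2.resize(a[170:245,185:400],None,fx=3.7,fy=3.7,interpolation=cv2.INTER_CUBIC)[:, :795]
B=cv2.resize(b[160:290,120:320],None,fx=2.4,fy=2.4,interpolation=cv2.INTER_CUBIC)
C=np.zeros((A.shape[0]+B.shape[0],795,3),np.uint8); C[:A.shape[0],:A.shape[1]]=A; C[A.shape[0]:,:B.shape[1]]=B
cv2.imwrite("pics/crop.png",C); print(C.shape)
E
```

```text
top table z -0.0005678198078515687
stand base 1803 [546.7  61.8] [223.2  90.4] 88.6 zmax 0.0199
stand all 3091 [546.7  61.8] [223.2  90.4] 88.6 zmax 0.0829
stand top 857 [546.8  61.8] [216.1  59.8] 88.6 zmax 0.0829
holder foot+ 806 [ 496.9 -263.9] [ 97.3 136.4] 79.1 zmax 0.1258
holder top 303 [ 484.6 -269.6] [40.3 62.6] 68.9 zmax 0.0496
grip>0.06 203 [ 484.2 -269.4] [16.5 34.2] 67.3 zmax 0.1258
grip>0.085 184 [ 484.2 -269.4] [16.5 34.2] 67.3 zmax 0.1258
grip>0.095 164 [ 484.2 -269.4] [16.5 34.2] 67.3 zmax 0.1258
grip>0.11 131 [ 484.2 -269. ] [16.7 33.7] 70.7 zmax 0.1258
grip>0.135 0
beaker 383 [368.9 -59.4] [67.6 66.4] 89.7 zmax 0.0887
bottle 595 [725.6 -62.3] [59.3 52.2] 72.4 zmax 0.1174
jar 313 [ 666.9 -171.8] [40.3 40.5] 2.6 zmax 0.0635
flask 517 [675.1 315.6] [49.4 58.8] 45.5 zmax 0.1257
scene table z 
stand base 951 [513.3  90.6] [247.8 326.9] 26.6 zmax 0.02
stand all 2727 [513.3  90.6] [247.8 326.9] 26.6 zmax 0.0847
stand top 884 [548.   61.6] [219.9  62.6] 88.7 zmax 0.0847
holder foot+ 1057 [ 432.6 -242.5] [110.7 255.5] 53.8 zmax 0.1294
holder top 330 [ 483.3 -269.2] [40.  68.6] 66.9 zmax 0.0491
grip>0.06 183 [ 484.9 -270. ] [15.9 37.2] 67.8 zmax 0.1294
grip>0.085 159 [ 484.9 -270. ] [15.9 37.2] 67.8 zmax 0.1294
grip>0.095 141 [ 484.9 -270. ] [15.9 37.2] 67.8 zmax 0.1294
grip>0.11 103 [ 484.9 -270. ] [15.8 37.2] 67.4 zmax 0.1294
grip>0.135 0
(590, 795, 3)
```

View pics/crop.png

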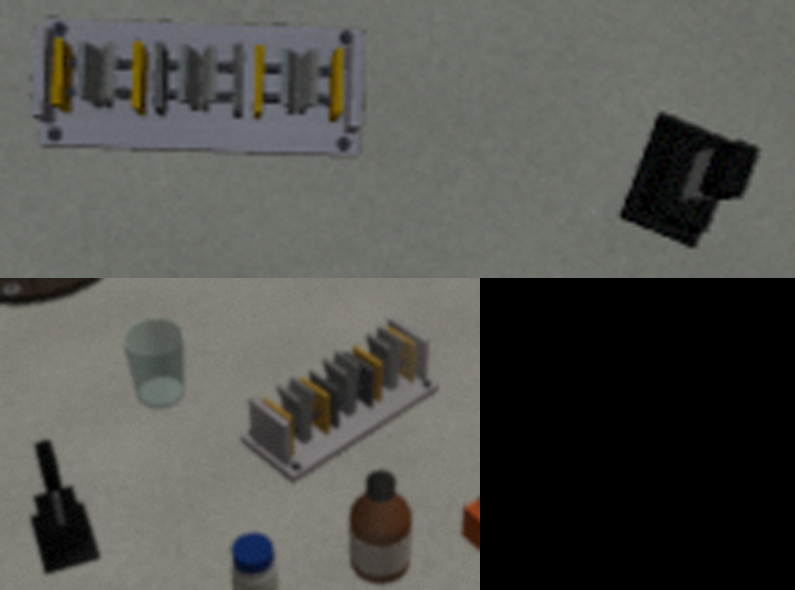

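Call:
arm_command(dp=[[-0.79, -0.97, 0], [-0.79, -0.97, 0], [-0.79, -0.97, 0], [-0.79, -0.97, 0], [-0.79, -0.97, 0], [-0.79, -0.97, 0], [-0.79, -0.97, 0], [-0.79, -0.97, 0], [-0.79, -0.97, 0], [-0.79, -0.97, 0]], angular=[[0, 0, -0.15], [0, 0, 0], [0, 0, 0], [0, 0, 0], [0, 0, 0], [0, 0, 0], [0, 0, 0], [0, 0, 0], [0, 0, 0], [0, 0, 0]], claw=[1, 1, 1, 1, 1, 1, 1, 1, 1, 1])

```text
clock: 1.1
position: [0.3399, 0.2721, 0.2266]
ee_rot: [-0.606, -3.082, 0.0]
force: [0.6, 0.2, -0.7]
width: 1.0
gripper_force: 0.0
```

Call:
arm_command(dp=[[-0.79, -0.97, 0], [-0.79, -0.97, 0], [-0.79, -0.97, 0], [-0.79, -0.97, 0], [-0.79, -0.97, 0], [-0.79, -0.97, 0], [-0.79, -0.97, 0], [-0.79, -0.97, 0], [-0.79, -0.97, 0], [-0.79, -0.97, 0]], angular=[[0, 0, 0], [0, 0, 0], [0, 0, 0], [0, 0, 0], [0, 0, 0], [0, 0, 0], [0, 0, 0], [0, 0, 0], [0, 0, 0], [0, 0, 0]], claw=[1, 1, 1, 1, 1, 1, 1, 1, 1, 1])

```text
clock: 2.1
position: [0.4308, -0.0269, 0.2267]
ee_rot: [-0.606, -3.082, -0.0]
force: [0.6, 1.2, -0.4]
width: 1.002
gripper_force: 0.0
```

Call:
arm_command(dp=[[-0.79, -0.97, 0], [-0.79, -0.97, 0], [-0.79, -0.97, 0], [-0.79, -0.97, 0], [-0.79, -0.97, 0], [-0.79, -0.97, 0], [-0.79, -0.97, 0], [0, 0, 0], [0, 0, 0]], angular=[[0, 0, 0], [0, 0, 0], [0, 0, 0], [0, 0, 0], [0, 0, 0], [0, 0, 0], [0, 0, 0], [0, 0, 0], [0, 0, 0]], claw=[1, 1, 1, 1, 1, 1, 1, 1, 1])

```text
clock: 3.0
position: [0.4941, -0.2355, 0.2262]
ee_rot: [-0.608, -3.081, 0.0]
force: [0.1, 0.3, -0.4]
width: 1.001
gripper_force: 0.0
```

```bash
cat >> h.py <<'E'
from scipy.spatial.transform import Rotation as Ro
def goal(xyz,yaw_deg):
    "TCP target, yaw of tool y in world; prints total units in tool axes"
    s=arm.observe(); R=Ro.from_rotvec(s["ee_rot"]).as_matrix()
    d=R.T@(np.array(xyz)-s["position"]); y=R[:,1]
    a=np.degrees(np.arctan2(y[1],y[0])); e=(yaw_deg-a+90)%180-90
    print("pos",s["position"].round(4),"yaw",a.round(2),"tilt",R[:,2].round(3),"units",(d/.025).round(2),"rz",round(-np.radians(e)/.15,2),"q",s["joints"].round(2),"F",s["force"].round(1))
E
python3 - <<'E'
from h import *
im=arm.get_image("wrist"); save(im,"w1"); P=cloud(im)
m=(P[...,2]>.1)&(P[...,2]<.135)&(abs(P[...,0]-.4845)<.05)&(abs(P[...,1]+.27)<.05)
p=P[m]; print(len(p)); print(cv2.minAreaRect((p[:,:2]*1000).astype(np.float32)),p[:,2].max())
p=p[p[:,2]>.118];print(cv2.minAreaRect((p[:,:2]*1000).astype(np.float32)))
m=(P[...,2]>.035)&(P[...,2]<.05)&(abs(P[...,0]-.4845)<.05)&(abs(P[...,1]+.27)<.05)
print(cv2.minAreaRect((P[m][:,:2]*1000).astype(np.float32)))
goal([.4845,-.2695,.089],67.5)
E
```

```text
670
((484.1799621582031, -269.0120849609375), (16.120248794555664, 33.11923599243164), 67.67272186279297) 0.12663422320340842
((484.229736328125, -269.04888916015625), (16.08626937866211, 32.996910095214844), 67.624755859375)
((484.9228515625, -269.4468688964844), (40.16132736206055, 62.246551513671875), 67.81309509277344)
pos [ 0.4942 -0.2345  0.2262] yaw 67.75 tilt [-0.001  0.001 -1.   ] units [-0.18 -1.44  5.49] rz 0.03 q [-0.08  0.33  0.56  1.8  -0.2   1.07  1.74] F [-0.6  1.7 -0.4]
```

View pics/w1.png

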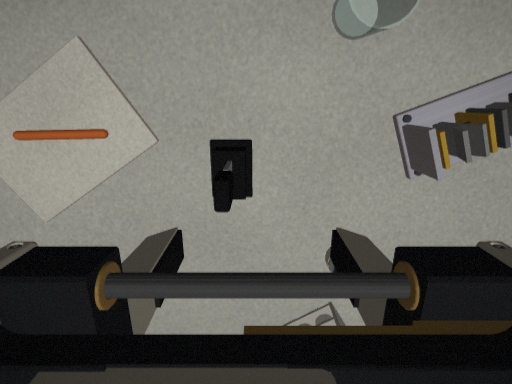

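The wrist view shows the grip at about (226,190) between the fingers. It agrees with the top view (484, −269 mm, 67.7°), so I'm grasping.

Call:
arm_command(dp=[[-0.09, -0.71, 0], [-0.08, -0.71, 0], [0, 0, 0.8], [0, 0, 0.8], [0, 0, 0.8], [0, 0, 0.8], [0, 0, 0.8], [0, 0, 0.8], [0, 0, 0.69], [0, 0, 0]], angular=[[0, 0, 0], [0, 0, 0], [0, 0, 0], [0, 0, 0], [0, 0, 0], [0, 0, 0], [0, 0, 0], [0, 0, 0], [0, 0, 0], [0, 0, 0]], claw=[1, 1, 0.6, 0.5, 0.5, 0.5, 0.5, 0.5, 0.5, 0.5], force=45)

```text
clock: 4.05
position: [0.4838, -0.2672, 0.0876]
ee_rot: [-0.603, -3.079, -0.003]
force: [-0.7, 0.1, 0.1]
width: 0.499
gripper_force: 0.0
```

Call:
arm_command(dp=[[0, 0, 0], [0, 0, 0], [0, 0, 0], [0, 0, 0], [0, 0, 0], [0, 0, 0], [0, 0, 0]], angular=[[0, 0, 0], [0, 0, 0], [0, 0, 0], [0, 0, 0], [0, 0, 0], [0, 0, 0], [0, 0, 0]], claw=[0, 0, 0, 0, 0, 0, 0], force=45)

```text
clock: 4.75
position: [0.4854, -0.2696, 0.0901]
ee_rot: [0.606, 3.082, 0.0]
force: [0.2, 1.5, 5.7]
width: 0.168
gripper_force: 45.0
```

```bash
python3 - <<'E'
from h import *
s=arm.observe(); print(s["width"],s["gripper_force"],s["clock"])
goal([.4842,-.269,.089],67.7)
E
```

```text
0.16754795845691253 45.00072777271271 4.75
pos [ 0.4854 -0.2696  0.0901] yaw 67.75 tilt [ 0.001  0.    -1.   ] units [0.06 0.   0.04] rz 0.01 q [ 0.06  0.51  0.49  1.93 -0.33  0.78  1.92] F [0.2 1.5 5.7]
```

Call:
arm_command(dp=[[0, 0, -0.6], [0, 0, -0.9], [0, 0, -0.9], [0, 0, -0.9], [0, 0, -0.9], [0, 0, 0]], angular=[[0, 0, 0], [0, 0, 0], [0, 0, 0], [0, 0, 0], [0, 0, 0], [0, 0, 0]], claw=[0, 0, 0, 0, 0, 0])

```text
clock: 5.35
position: [0.4863, -0.2706, 0.1971]
ee_rot: [0.606, 3.078, -0.001]
force: [0.4, -0.3, -1.2]
width: 0.177
gripper_force: 45.0
```

Call:
arm_command(dp=[[0.18, 0.97, 0], [0.18, 0.97, 0], [0.18, 0.97, 0], [0.18, 0.97, 0], [0.18, 0.97, 0], [0.18, 0.97, 0], [0.18, 0.97, 0], [0.18, 0.97, 0], [0.18, 0.97, 0], [0.18, 0.97, 0]], angular=[[0, 0, 0], [0, 0, 0], [0, 0, 0], [0, 0, 0], [0, 0, 0], [0, 0, 0], [0, 0, 0], [0, 0, 0], [0, 0, 0], [0, 0, 0]], claw=[0, 0, 0, 0, 0, 0, 0, 0, 0, 0])

```text
clock: 6.35
position: [0.5347, -0.0271, 0.1935]
ee_rot: [-0.606, -3.081, 0.0]
force: [1.0, 0.2, -0.4]
width: 0.171
gripper_force: 45.0
```

Call:
arm_command(dp=[[0.1, 0.5, 0], [0, 0.4, 0], [0, 0, 0], [0, 0, 0], [0, 0, 0], [0, 0, 0]], angular=[[0, 0, 0], [0, 0, -0.8], [0, 0, -0.8], [0, 0, -0.83], [0, 0, 0], [0, 0, 0]], claw=[0, 0, 0, 0, 0, 0])

```text
clock: 6.95
position: [0.5411, -0.007, 0.1941]
ee_rot: [-0.045, -3.141, 0.0]
force: [0.6, -0.3, -1.0]
width: 0.171
gripper_force: 45.0
```

```bash
python3 - <<'E'
from h import *
s=arm.observe(); print(s["width"],s["clock"])
goal([.5454,-.0043,.185],88.6)
for n in("scene","wrist"):
    im=arm.get_image(n); save(im,n+"2"); np.savez(n+"2.npz",**im)
    P=cloud(im)
    m=(P[...,2]>.055)&(P[...,2]<.085)&(abs(P[...,0]-.547)<.06)&(abs(P[...,1]-.0617)<.13)
    p=P[m]; print(n,len(p),cv2.minAreaRect((p[:,:2]*1000).astype(np.float32)))
    m=(P[...,2]>.005)&(P[...,2]<.018)&(abs(P[...,0]-.547)<.06)&(abs(P[...,1]-.0617)<.13)
    p=P[m]; print(n,len(p),cv2.minAreaRect((p[:,:2]*1000).astype(np.float32)))
a=cv2.imread("pics/scene2.png")[120:260,180:330]; b=cv2.imread("pics/wrist2.png")
cv2.imwrite("pics/c2.png",np.hstack([cv2.resize(a,(411,384),interpolation=cv2.INTER_CUBIC),cv2.resize(b,(389,384))[:,:]]))
E
```

```text
0.17080285047189353 6.95
pos [ 0.5411 -0.007   0.1941] yaw 88.37 tilt [-0.001 -0.    -1.   ] units [-0.17  0.11  0.36] rz -0.03 q [-0.4   0.34  0.41  1.85 -0.16  0.99  1.62] F [ 0.6 -0.3 -1. ]
scene 1015 ((547.9937744140625, 62.54796600341797), (220.61032104492188, 60.88066864013672), 88.08360290527344)
scene 903 ((576.4464721679688, 57.863121032714844), (254.85545349121094, 100.54418182373047), 75.14801025390625)
wrist 5961 ((547.6404418945312, 62.581966400146484), (216.35076904296875, 60.306480407714844), 88.34368133544922)
wrist 5886 ((547.1685180664062, 62.09935760498047), (223.21905517578125, 89.18608093261719), 88.33061218261719)
```

View pics/c2.png

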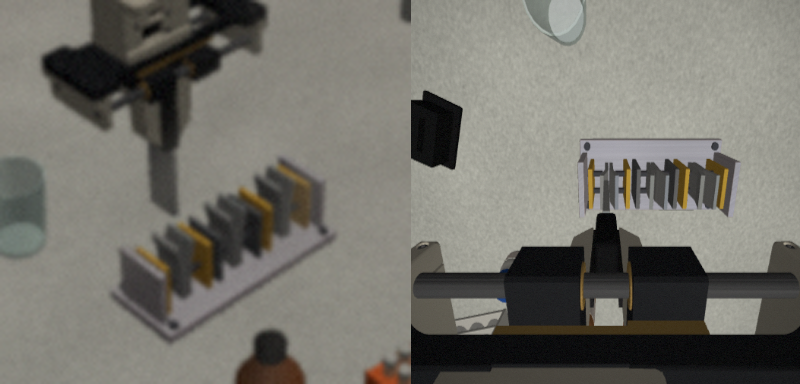

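Call:
arm_command(dp=[[-0.17, 0.12, 0], [0, 0, 0.5], [0, 0, 0.6], [0, 0, 0.6], [0, 0, 0.2], [0, 0, 0], [0, 0, 0]], angular=[[0, 0, 0], [0, 0, 0], [0, 0, 0], [0, 0, 0], [0, 0, 0], [0, 0, 0], [0, 0, 0]], claw=[0, 0, 0, 0, 0, 0, 0])

```text
clock: 7.75
position: [0.546, -0.0035, 0.1471]
ee_rot: [0.038, 3.141, -0.0]
force: [-0.5, -0.5, -0.8]
width: 0.172
gripper_force: 45.0
```

Call:
arm_command(dp=[[0, 0, 0.1], [0, 0, 0.1]], angular=[[0, 0, 0], [0, 0, 0]], claw=[0, 0])

```text
clock: 7.95
position: [0.5464, -0.0032, 0.1426]
ee_rot: [0.037, 3.14, 0.001]
force: [0.1, 0.7, 3.8]
width: 0.17
gripper_force: 45.0
```

Call:
arm_command(dp=[[0, 0, 0.1]], angular=[[0, 0, 0]], claw=[0])

```text
clock: 8.05
position: [0.5464, -0.0033, 0.14]
ee_rot: [0.037, 3.14, 0.001]
force: [0.2, 0.8, 4.8]
width: 0.173
gripper_force: 45.0
```

Call:
arm_command(dp=[[0, 0, 0.1]], angular=[[0, 0, 0]], claw=[0])

```text
clock: 8.15
position: [0.5464, -0.0034, 0.1374]
ee_rot: [0.038, 3.14, 0.0]
force: [-0.1, 0.7, 6.6]
width: 0.175
gripper_force: 45.0
```

Call:
arm_command(dp=[[0, 0, 0.1]], angular=[[0, 0, 0]], claw=[0])

```text
clock: 8.25
position: [0.5464, -0.0034, 0.1349]
ee_rot: [0.038, 3.14, 0.0]
force: [1.1, 0.0, 3.9]
width: 0.17
gripper_force: 45.0
```

Call:
arm_command(dp=[[0, 0, 0.1]], angular=[[0, 0, 0]], claw=[0])

```text
clock: 8.35
position: [0.5461, -0.0034, 0.1321]
ee_rot: [0.038, 3.141, 0.0]
force: [0.6, 0.3, 3.0]
width: 0.174
gripper_force: 45.0
```

The force peaked at about 7 N and then dropped to a drag of about 4 N, which is what the good clamp should give. I'll keep going down and check the drag.

Call:
arm_command(dp=[[0, 0, 0.2], [0, 0, 0.2]], angular=[[0, 0, 0], [0, 0, 0]], claw=[0, 0])

```text
clock: 8.55
position: [0.5458, -0.0034, 0.1216]
ee_rot: [0.038, 3.141, 0.0]
force: [-0.1, 1.0, 2.8]
width: 0.174
gripper_force: 45.0
```

Call:
arm_command(dp=[[0, 0, 0.2], [0, 0, 0.2], [0, 0, 0.2], [0, 0, 0.2]], angular=[[0, 0, 0], [0, 0, 0], [0, 0, 0], [0, 0, 0]], claw=[0, 0, 0, 0])

```text
clock: 8.95
position: [0.5457, -0.0034, 0.1015]
ee_rot: [-0.037, -3.141, -0.0]
force: [0.6, 1.1, 3.3]
width: 0.172
gripper_force: 45.0
```

Call:
arm_command(dp=[[0, 0, 0.1], [0, 0, 0.1]], angular=[[0, 0, 0], [0, 0, 0]], claw=[0, 0])

```text
clock: 9.15
position: [0.5456, -0.0034, 0.0967]
ee_rot: [-0.038, -3.141, -0.0]
force: [-0.7, 1.3, 3.6]
width: 0.17
gripper_force: 45.0
```

Call:
arm_command(dp=[[0, 0, 0.08], [0, 0, 0.06]], angular=[[0, 0, 0], [0, 0, 0]], claw=[0, 0])

```text
clock: 9.35
position: [0.546, -0.0034, 0.0939]
ee_rot: [0.038, 3.141, 0.0]
force: [-6.9, 0.6, 24.9]
width: 0.172
gripper_force: 45.0
```

Call:
arm_command(dp=[[0, 0, 0.04], [0, 0, 0]], angular=[[0, 0, 0], [0, 0, 0]], claw=[0, 0])

```text
clock: 9.55
position: [0.546, -0.0035, 0.094]
ee_rot: [0.038, 3.14, 0.001]
force: [-5.6, 0.8, 21.7]
width: 0.171
gripper_force: 45.0
```

The blade is on the floor: the tip is at about 12 mm and the force jumped to 25 N. Now I'll let go and back off.

Call:
arm_command(dp=[[0, 0, 0], [0, 0, 0], [0, 0, 0], [0, 0, 0]], angular=[[0, 0, 0], [0, 0, 0], [0, 0, 0], [0, 0, 0]], claw=[0.5, 0.5, 0.5, 0.5])

```text
clock: 9.95
position: [0.5455, -0.0035, 0.0922]
ee_rot: [-0.037, -3.141, 0.0]
force: [0.4, -0.3, 0.9]
width: 0.464
gripper_force: 0.0
```

Call:
arm_command(dp=[[0, 0, -0.3], [0, 0, -0.8], [0, 0, -0.8], [0, 0, -0.8], [0, 0, -0.8], [0, 0, -0.8], [0, 0, 0], [0, 0, 0]], angular=[[0, 0, 0], [0, 0, 0], [0, 0, 0], [0, 0, 0], [0, 0, 0], [0, 0, 0], [0, 0, 0], [0, 0, 0]], claw=[0.5, 0.5, 0.5, 0.5, 0.5, 0.5, 0.5, 0.5])

```text
clock: 10.75
position: [0.5458, -0.0034, 0.2003]
ee_rot: [0.037, 3.14, 0.0]
force: [-0.8, -0.5, -0.5]
width: 0.501
gripper_force: 0.0
```

```bash
python3 - <<'E'
from h import *
for n in("scene","wrist"):
    im=arm.get_image(n); save(im,n+"3"); P=cloud(im)
    m=(P[...,2]>.095)&(P[...,2]<.14)&(abs(P[...,0]-.546)<.04)&(abs(P[...,1]+.0034)<.03)
    p=P[m]; print(n,len(p),cv2.minAreaRect((p[:,:2]*1000).astype(np.float32)),p[:,2].max())
print(arm.observe()["force"])
E
```

```text
scene 175 ((543.8502197265625, -5.848531723022461), (18.504566192626953, 39.7315788269043), 87.21005249023438) 0.13209975733497095
wrist 793 ((544.22314453125, -3.904644012451172), (15.971047401428223, 33.13703918457031), 88.17378234863281) 0.1314907020104921
[ 0.25195107 -0.28635635  0.15785042]
```

View pics/scene3.png

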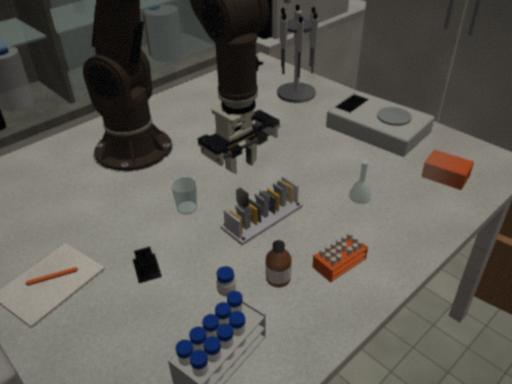

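The gauge stands upright in the right clamp at about pixel (242,200). Its top height matches a blade resting on the floor, and the glassware is all still upright.

```bash
python3 -c "
from cell import arm
print(arm.sign_off())"
```

```text
the job is handed in; nothing more can be done
None
```

The gauge is standing in the right clamp (the stand's -y end), pushed to the floor and released; its 7–8 N opening force and 4 N drag matched the good clamp, so I didn't probe the other two, no glassware was tipped, and the job was handed in at about 11 s.

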